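# Fetch the sample vial from the back of the bottle caddy

### The job

The small sample vial stands at the back of the white caddy, boxed in by the amber bottle and the glass measuring cylinder. First stand both of those in the grey spill tray; only when both are there, take the vial and set it down in the recess of the square metal sample stand in front of the titrator, and then put the bottle and the cylinder back, each into the very well of the caddy it came from. Keep all three upright throughout, leave the beaker, the salt jar and the marker where they are, and finish with everything released and at rest.

Things in the scene. Friction and masses are not known exactly. Their poses are not given: they have to be found in the camera images.
- caddy: White plastic bottle caddy, 160 (x) x 190 (y) mm, 12 mm thick, fixed, left or right of the work area. Origin: centre of its underside on the bench; z up, x towards its back. Round wells 5 mm deep (floors at z 7 mm): two front ones, diameter 74, at (-30, +43) and (-30, -43) mm, a rear one, diameter 40, at (22, 0). Rear upstand 30 mm high at x 72 to 80, side rims 18 mm high at y +-87 to 95
- tray: Shallow light grey plastic spill tray, empty, 130 (x) x 240 (y) mm outside, rim 7 mm wide and 15 mm high, floor 4 mm above the bench; fixed, on the other side from the caddy. Origin: centre of its underside, z up. The bottle and the cylinder fit in it side by side, for example 55 mm either side of the centre along its y axis
- stand: Square plain steel sample stand, 84 x 84 x 14 mm, fixed on the bench before the titrator, with one central round recess of 40 mm diameter, 6 mm deep (floor 8 mm above the bench). Origin: centre of its underside, z up. Beware of the titrator behind it, 0.39 m tall: its front face stands at world x 0.64 m, y 0.01 to 0.25 m, and the gripper must pass before it
- amber_bottle: Tall amber glass bottle, body 51 mm diameter up to a shoulder at about 100 mm, fixed black cap 30 mm diameter from 138 mm to the top at 159 mm, 0.15 to 0.31 kg, standing in one of the two front wells (either one). Origin: centre of its underside, z up along the bottle. Easily gripped by the cap
- cylinder: Clear glass measuring cylinder, 189 mm tall, tube 27 mm diameter on a blue hexagonal foot 60 x 52 mm and 8 mm thick, 0.08 to 0.13 kg, standing in the other front well. Origin: centre of its underside, z up along the tube
- vial: Small clear screw vial with a black cap, 23 mm diameter, 47 mm tall (cap 20 mm diameter from 37 mm up), about 22 g, standing in the small rear well of the caddy. Origin: centre of its underside, z up
- beaker: Bystander: glass beaker, 55 mm diameter, 68 mm tall, on the bench at the back left. Origin: centre of its underside
- salt_jar: Bystander: plastic jar with blue lid, 76 mm diameter, 106 mm tall, on the bench at the back right. Origin: centre of its underside
- marker: Bystander: blue and white marker pen lying on the bench at the foot of the titrator, behind the stand, 138 mm long, 11 mm thick. Origin: under its middle
Mind the look-alikes: they are no part of the job. What is shaped like the cylinder but purple or yellow is not meant.

How it is judged:
On the way, in this order (a step that is already met when the one before it is completed fails the run):
1. the amber bottle and the measuring cylinder both stand released in the spill tray while the vial is still in its well (x of amber_bottle in the frame of tray between -0.05 and 0.05 m and y of amber_bottle in the frame of tray between -0.105 and 0.105 m and z of amber_bottle in the frame of tray between 0.0005 and 0.008 m and angle between each of amber_bottle, cylinder's own z axis and vertical below 0.12 rad and contact force between the fingers and amber_bottle below 0.05 N and linear speed of each of amber_bottle, cylinder below 0.03 m/s and x of cylinder in the frame of tray between -0.05 and 0.05 m and y of cylinder in the frame of tray between -0.105 and 0.105 m and z of cylinder in the frame of tray between 0.0005 and 0.008 m and contact force between the fingers and cylinder below 0.05 N and distance of vial from where it was at the start of the episode below 0.012 m), for 0.2 s.
2. the vial stands released in the recess of the sample stand, with the bottle and the cylinder still in the spill tray (horizontal distance between vial and stand below 0.012 m and z of vial in the frame of stand between 0.005 and 0.0115 m and angle between each of vial, amber_bottle, cylinder's own z axis and vertical below 0.12 rad and contact force between the fingers and vial below 0.05 N and linear speed of each of vial, amber_bottle, cylinder below 0.03 m/s and x of amber_bottle in the frame of tray between -0.05 and 0.05 m and y of amber_bottle in the frame of tray between -0.105 and 0.105 m and z of amber_bottle in the frame of tray between 0.0005 and 0.008 m and contact force between the fingers and amber_bottle below 0.05 N and x of cylinder in the frame of tray between -0.05 and 0.05 m and y of cylinder in the frame of tray between -0.105 and 0.105 m and z of cylinder in the frame of tray between 0.0005 and 0.008 m and contact force between the fingers and cylinder below 0.05 N), for 0.2 s.
At the end, for the whole second after the job is handed in: The vial stands upright in the recess of the sample stand (within 12 mm of its centre, on the recess floor); the amber bottle and the measuring cylinder each stand upright on the floor of the caddy well they came from, within 15 mm of where they started; everything is released and at rest (horizontal distance between vial and stand below 0.012 m and z of vial in the frame of stand between 0.005 and 0.0115 m and angle between each of vial, amber_bottle, cylinder's own z axis and vertical below 0.12 rad and contact force between the fingers and vial below 0.05 N and linear speed of each of vial, amber_bottle, cylinder below 0.03 m/s and distance of each of amber_bottle, cylinder from where it was at the start of the episode below 0.015 m and z of amber_bottle in the frame of caddy between 0.003 and 0.0105 m and contact force between the fingers and amber_bottle below 0.05 N and z of cylinder in the frame of caddy between 0.003 and 0.0105 m and contact force between the fingers and cylinder below 0.05 N); the robot touches nothing.
It fails at once if the bottle, the cylinder or the vial is tipped by more than about 30 degrees (angle between any of amber_bottle, cylinder, vial's own z axis and vertical above 0.52 rad).
It fails at once if the beaker, the salt jar or the marker is moved by more than 25 mm (distance of any of beaker, salt_jar, marker from where it was at the start of the episode above 0.025 m).
It also fails if it takes over 128 s, if anything falls off the work surface, if the arm or the gripper's body presses on something with over 40 N, if the wrist force passes 120 N, or if a joint passes its speed limit or range.

### The arm

A 7-joint arm with a two-finger parallel gripper is mounted at the origin on a cart in front of the work surface, level with it; the furniture and walls round the work are solid. World frame = base frame: x ahead of the robot, y to its left, z up, the work surface at z = 0. Lengths are in m, angles in rad, forces in N, time in s.
With the tool pointing down it reaches from about 0.35 to 0.9 m from the base axis. Payload 8.1 kg.
Tool frame: the origin (TCP) lies midway between the tips of the shut fingers; the grasp point (between the pads) lies 19 mm behind it; z points along the fingers, y is the line along which they close (so a half turn about z gives the same grasp; the last joint's range is limited). The gripper opens to 92 mm and grips with 3 to 60 N. Pads are 19 mm wide; open, the fingers measure 130 mm over their backs; the gripper's body (75 mm by 190 mm) begins 47 mm behind the grasp point.
Start: joints at [1.085, 0.434, 0.025, 1.573, -0.012, 1.134, -0.075], TCP at [0.233, -0.58, 0.227] pointing down, gripper open.
Joint ranges: [-2.62, 2.62], [-0.44, 2.09], [-1.27, 1.32], [0.08, 2.57], [-1.32, 4.46], [0.12, 2], [-2.74, 2.74]. Speed limits (rad/s): [2.22, 2.22, 3.01, 3.01, 3.14, 3.14, 3.14].

### API

Orientations are given as a unit quaternion [w, x, y, z].
In Python, from plant import robot gives the robot as it stands. Calls block until the motion is done:
- robot.move_ptp(position, orientation): joint-space move of the TCP to a pose.
- robot.move_linear(position, ori=None, velocity=0.15): straight line of the TCP; ori=None keeps the orientation; velocity is the mean speed in m/s.
- robot.goto_joints(angles): joint-space move.
- robot.ungrasp() and robot.grab(strength=None): open the fingers fully, or close them until they stop; strength is the grip in N (None keeps the last).
- robot.wait(seconds).
- robot.ik(position, orientation): joint angles nearest the present ones, or None.
- robot.observe(): the state.
- robot.snapshot(name): name is "scene" or "top" or "wrist"; returns the picture (400x640x3 uint8, red, green, blue); there is no depth.
- robot.camera_model(name): a dict with "intrinsics" (3x3 intrinsics, pixels), "R" (3x3) and "t" (3): a world point X has camera coordinates R X + t; the wrist camera has in their place "T_tool_cam" (4x4, takes a point from camera to tool coordinates, whose origin is the TCP and whose axes are the flange's). Camera axes: x right, y down, z forward; pixel columns grow to the right and rows downward; lengths in m; the calibration is good to about 2 mm. The wrist camera is an equidistant fisheye: a pixel r from the principal point sees the ray r / f radians off the axis. A picture is of the moment at which its call begins: read the wrist's pose just before it. camera_model takes no time and is no camera call.
A pose or a line that the arm cannot do raises robot.IKError and nothing moves.
- robot.job_done(): hands the job in; it is judged then, once.
The state is a dict: "clock": time; "joint_positions": joint angles; "dq": joint speeds; "tau": joint torques, N m; "tool_pos": TCP position; "tool_rot": TCP orientation; "wrist_force": force on the tool from outside, world axes, zero at the start; "ft_torque": the same for the moment, N m; "gripper_width": finger opening in m; "gripper_force": force on a finger pad.
Only numpy, scipy, OpenCV 4.12 (cv2) and the standard library are available. Lean on these libraries where they do the work, as an engineer would, in place of code of your own. Each camera call takes 0.05 s, during which the arm holds its last target. There are 200 camera calls.

## Working session

There is one attempt and no reset: what is moved stays moved. The work goes in short steps, each a Python script; the robot and the scene stay as the last script left them, time stands still between calls to the robot, and variables do not carry over. Pictures are saved under pics/ and viewed, at most 14 in all, crops included, and the job is handed in when it is done.

```bash
ls; mkdir -p pics; python3 - <<'E'
from plant import robot
import cv2,numpy as np
np.set_printoptions(precision=4,suppress=True)
for n in("scene","top"):
    cv2.imwrite(f"pics/{n}0.png",robot.snapshot(n)[...,::-1]); m=robot.camera_model(n); print(n,m)
print(robot.camera_model("wrist"));print(robot.observe())
E
```

```text
pics
scene {'intrinsics': array([[519.026 ,   0.    , 318.4867],
       [  0.    , 519.026 , 203.1774],
       [  0.    ,   0.    ,   1.    ]]), 'R': array([[-0.7722, -0.6351, -0.0189],
       [-0.3848,  0.4911, -0.7815],
       [ 0.5056, -0.5963, -0.6236]]), 't': array([0.3898, 0.3311, 1.3425])}
top {'intrinsics': array([[425.0307,   0.    , 318.5694],
       [  0.    , 425.0307, 202.1899],
       [  0.    ,   0.    ,   1.    ]]), 'R': array([[ 0.0727, -0.9974, -0.0003],
       [-0.9753, -0.071 , -0.209 ],
       [ 0.2085,  0.0155, -0.9779]]), 't': array([-0.1457,  0.551 ,  1.3301])}
{'intrinsics': array([[309.7069,   0.    , 321.1241],
       [  0.    , 309.7069, 195.2587],
       [  0.    ,   0.    ,   1.    ]]), 'T_tool_cam': array([[ 0.0015, -0.9659, -0.2591,  0.0697],
       [ 1.    ,  0.0017, -0.0008, -0.0003],
       [ 0.0012, -0.2591,  0.9659, -0.1581],
       [ 0.    ,  0.    ,  0.    ,  1.    ]])}
{'clock': 0.1, 'joint_positions': array([ 1.0854,  0.4352,  0.0249,  1.574 , -0.0116,  1.134 , -0.0751]), 'dq': array([ 0.0003, -0.0002,  0.0019, -0.0019,  0.0017,  0.0008, -0.0011]), 'tau': array([  0.0025, -66.9132,   0.9878, -31.5147,  -0.0605,   0.0375,
         0.0001]), 'tool_pos': array([ 0.2333, -0.5793,  0.226 ]), 'tool_rot': array([-0.0007,  0.9817,  0.1902, -0.0002]), 'wrist_force': array([-0.1043,  0.4989, -0.0076]), 'ft_torque': array([-0.0369, -0.0244,  0.0194]), 'gripper_force': 0.0, 'gripper_width': 0.0918732479511228}
```

View pics/scene0.png

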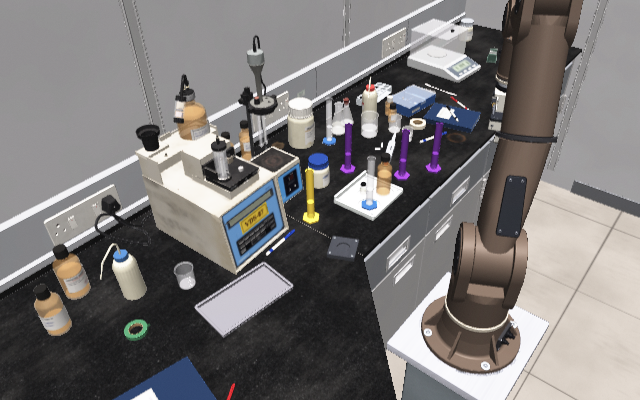

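View pics/top0.png

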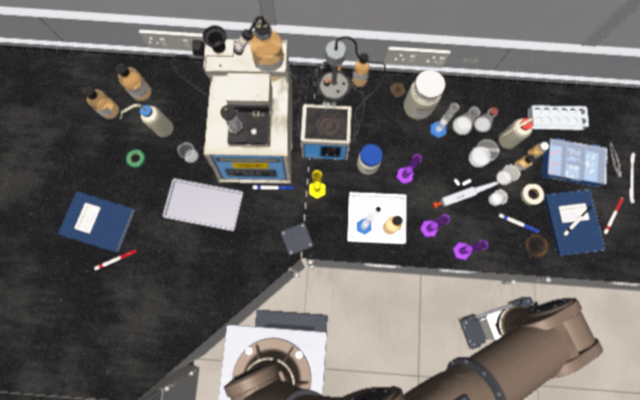

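The top view shows the caddy at (377,217) with the cylinder's blue foot at (365,226), the amber bottle at (393,225) and the vial behind them. The tray is at (203,204) and the stand at (297,240). 

Look-alikes (top px) for the cylinder are purple (406,174), (430,228) and (463,250), and yellow (318,189). There is also a blue-footed flask at (438,129) outside the caddy. Amber look-alikes are (100,102), (132,80), (530,155) and (360,70). My choice is the blue and amber ones in the caddy, which I'll check in a close crop.

```bash
python3 - <<'E'
import cv2,numpy as np
t=cv2.imread("pics/top0.png")
r=lambda i,x,y,w,h,k:cv2.resize(i[y:y+h,x:x+w],(w*k,h*k),interpolation=cv2.INTER_CUBIC)
cv2.imwrite("pics/c_caddy.png",r(t,335,180,85,70,8))
cv2.imwrite("pics/c_tray.png",r(t,155,170,165,95,4))
s=cv2.imread("pics/scene0.png")
cv2.imwrite("pics/c_scene.png",r(s,300,140,120,120,5))
E
```

```text
(no output)
```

View pics/c_caddy.png

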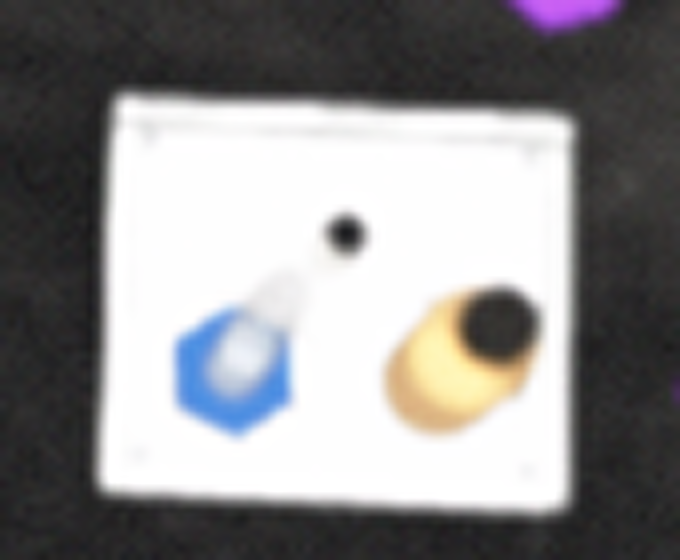

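View pics/c_tray.png

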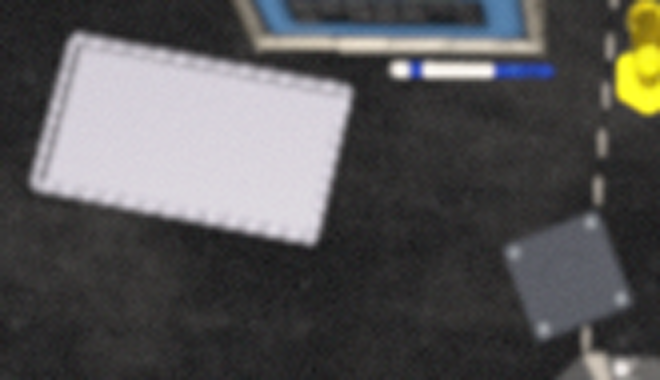

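View pics/c_scene.png

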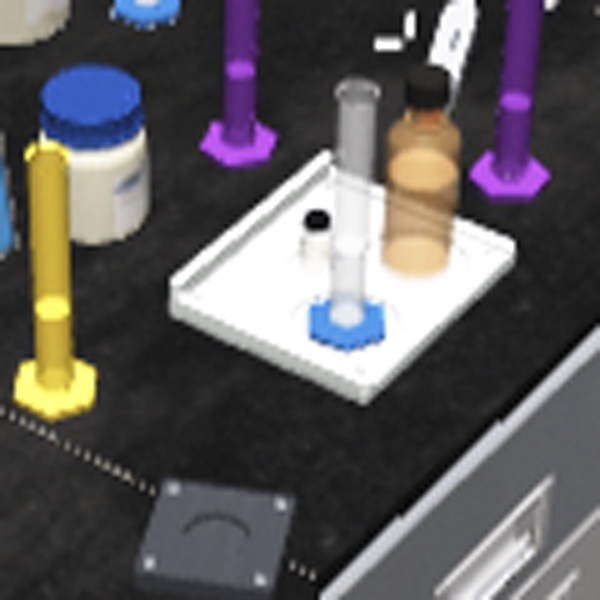

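```bash
cat > h.py <<'E'
from plant import robot
import numpy as np
from scipy.optimize import least_squares
np.set_printoptions(precision=4,suppress=True)
def proj(n,X):
    m=robot.camera_model(n); c=np.atleast_2d(X)@m["R"].T+m["t"]; p=c@m["intrinsics"].T
    return p[:,:2]/p[:,2:]
def at_z(n,px,z):
    m=robot.camera_model(n); d=m["R"].T@np.linalg.inv(m["intrinsics"])@[*px,1]; C=-m["R"].T@m["t"]
    return C+d*(z-C[2])/d[2]
def wrist_at_z(px,z,o):
    from scipy.spatial.transform import Rotation as Ro
    m=robot.camera_model("wrist"); K=m["intrinsics"]; T=m["T_tool_cam"]
    v=(np.array(px)-K[:2,2])/K[0,0]; th=np.hypot(*v); d=np.array([*(v/th*np.sin(th)),np.cos(th)])
    q=o["tool_rot"]; R=Ro.from_quat([*q[1:],q[0]]).as_matrix()
    C=R@T[:3,3]+o["tool_pos"]; d=R@T[:3,:3]@d
    return C+d*(z-C[2])/d[2]
def fit(n,P,px,g):
    def f(v):
        c,s=np.cos(v[2]),np.sin(v[2]); W=P.copy(); W[:,:2]=P[:,:2]@np.array([[c,s],[-s,c]])+v[:2]
        return (proj(n,W)-px).ravel()
    r=least_squares(f,g); return r.x,np.abs(r.fun).max()
def quat(yaw): # tool down, closing axis (tool y) at world direction: tool x at yaw
    return np.array([0,np.cos(yaw/2),np.sin(yaw/2),0])
E
python3 - <<'E'
from h import *
a=lambda L,o,k:np.array(L)/k+o
cad=a([(115,95),(573,115),(570,515),(100,493)],(335,180),8)
print("caddy",fit("top",np.array([[.08,.095,.03],[.08,-.095,.03],[-.08,-.095,0],[-.08,.095,0]]),cad,[.5,-.2,0]))
tr=a([(78,32),(352,86),(318,243),(33,188)],(155,170),4)
print("tray",fit("top",np.array([[.065,.12,.015],[.065,-.12,.015],[-.065,-.12,.0],[-.065,.12,.0]]),tr,[.5,.3,-.2]))
st=a([(510,248),(597,210),(634,300),(546,341)],(155,170),4)
print("stand",fit("top",np.array([[.042,.042,.014],[.042,-.042,.014],[-.042,-.042,.007],[-.042,.042,.007]]),st,[.5,.0,.3]))
o=np.array([335,180])
print("cap",at_z("top",o+np.array([500,325])/8,.166),"vial",at_z("top",o+np.array([345,233])/8,.054),"foot",at_z("top",o+np.array([233,370])/8,.015))
o=np.array([300,140])
print("scene cap",at_z("scene",o+np.array([428,77])/5,.166),"vial",at_z("scene",o+np.array([317,217])/5,.054),"cyl top",at_z("scene",o+np.array([357,90])/5,.196))
print("stand",at_z("scene",o+np.array([218,535])/5,.014))
for n,p in dict(purpleR=(430,228),purpleB=(406,174),purpleF=(463,250),yellow=(318,189),jar=(370,156),beaker=(187,152)).items(): print(n,at_z("top",p,.01))
E
```

```text
caddy (array([ 0.5296, -0.3048,  0.0347]), np.float64(1.170903190999411))
tray (array([ 0.5356,  0.2828, -0.128 ]), np.float64(1.7936245600731695))
stand (array([ 0.4419, -0.0452,  0.4795]), np.float64(1.1400467274465313))
cap [ 0.4982 -0.3456  0.166 ] vial [ 0.552  -0.3008  0.054 ] foot [ 0.4986 -0.2618  0.015 ]
scene cap [ 0.4959 -0.3386  0.166 ] vial [ 0.5486 -0.2951  0.054 ] cyl top [ 0.4988 -0.2599  0.196 ]
stand [ 0.437  -0.0383  0.014 ]
purpleR [ 0.5095 -0.482   0.01  ]
purpleB [ 0.6908 -0.3965  0.01  ]
purpleF [ 0.444 -0.592  0.01 ]
yellow [ 0.6161 -0.0992  0.01  ]
jar [ 0.7465 -0.2702  0.01  ]
beaker [0.7149 0.3638 0.01  ]
```

```bash
python3 - <<'E'
from h import *
import cv2,pickle
for y in (0,np.pi/2,-np.pi/2):
    for p in [(.5,-.345,.3),(.5,-.345,.15),(.5,-.26,.15),(.54,.337,.15),(.54,.337,.3),(.515,.228,.3),(.55,-.3,.03),(.44,-.04,.03),(.44,-.04,.25)]:
        q=robot.ik(p,quat(y)); print(round(y,1),p,q)
robot.move_ptp((.40,-.3,.42),quat(0))
robot.wait(.3)
o=robot.observe(); im=robot.snapshot("wrist"); pickle.dump(o,open("o1.pkl","wb")); cv2.imwrite("pics/w1.png",im[...,::-1])
robot.move_ptp((.40,.0,.42),quat(0)); robot.wait(.3)
o=robot.observe(); im=robot.snapshot("wrist"); pickle.dump(o,open("o2.pkl","wb")); cv2.imwrite("pics/w2.png",im[...,::-1])
print(o["clock"])
E
```

```text
0 (0.5, -0.345, 0.3) [ 0.5117  0.3585  0.0061  1.5061 -0.0023  1.277  -1.0527]
0 (0.5, -0.345, 0.15) [ 0.509   0.4768  0.01    1.7102 -0.0056  0.9546 -1.0496]
0 (0.5, -0.26, 0.15) [ 0.416   0.4137 -0.0423  1.8168  0.0215  0.9116 -1.2068]
0 (0.54, 0.337, 0.15) [-0.1628  0.641  -0.7572  1.5882  0.4775  1.1058 -2.6099]
0 (0.54, 0.337, 0.3) [-0.0639  0.5829 -0.9772  1.3749  0.4788  1.4309 -2.598 ]
0 (0.515, 0.228, 0.3) [ 0.1231  0.4223 -0.9051  1.5623  0.339   1.3229 -2.3941]
0 (0.55, -0.3, 0.03) [ 0.4131  0.6477  0.0015  1.7558 -0.0014  0.7381 -1.1555]
0 (0.44, -0.04, 0.03) [ 0.1137  0.4457 -0.1838  2.1993  0.1625  0.5088 -1.7655]
0 (0.44, -0.04, 0.25) [ 0.3283  0.144  -0.4007  1.9324  0.0636  1.0773 -1.6696]
1.6 (0.5, -0.345, 0.3) [ 0.7398  0.3827 -0.3217  1.4851  0.1231  1.2937  0.4061]
1.6 (0.5, -0.345, 0.15) [ 0.7308  0.5003 -0.3096  1.6897  0.177   0.9792  0.3578]
1.6 (0.5, -0.26, 0.15) [ 0.6455  0.4412 -0.3563  1.7966  0.186   0.9366  0.2098]
1.6 (0.54, 0.337, 0.15) [ 0.0197  0.8077 -1.1525  1.5727  0.763   1.2714 -1.2544]
1.6 (0.54, 0.337, 0.3) [-0.0182  0.6258 -1.0887  1.371   0
[... 346 characters left out ...]
16]
-1.6 (0.5, -0.345, 0.3) [ 0.2936  0.3606  0.3166  1.5258 -0.1151  1.2736 -2.5167]
-1.6 (0.5, -0.345, 0.15) [ 0.2703  0.4893  0.3549  1.7319 -0.2012  0.9563 -2.4381]
-1.6 (0.5, -0.26, 0.15) [ 0.1654  0.4178  0.2992  1.8384 -0.1523  0.9076 -2.6072]
-1.6 (0.54, 0.337, 0.15) [-0.0122  0.7649 -1.0687  1.5753  0.7005  1.2276  1.9326]
-1.6 (0.54, 0.337, 0.3) [-0.0273  0.6162 -1.0651  1.3718  0.5338  1.4575  2.073 ]
-1.6 (0.515, 0.228, 0.3) [ 0.2063  0.4772 -1.0612  1.5564  0.4227  1.3579  2.2439]
-1.6 (0.55, -0.3, 0.03) [ 0.1867  0.6677  0.3418  1.7771 -0.3095  0.7498 -2.4525]
-1.6 (0.44, -0.04, 0.03) [-0.7943  0.7381  1.1434  2.2667 -1.0048  0.8117 -2.0915]
-1.6 (0.44, -0.04, 0.25) None
3.3083
```

View pics/w1.png

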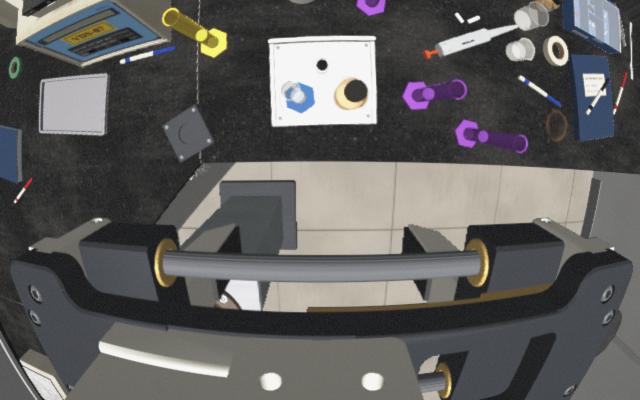

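View pics/w2.png

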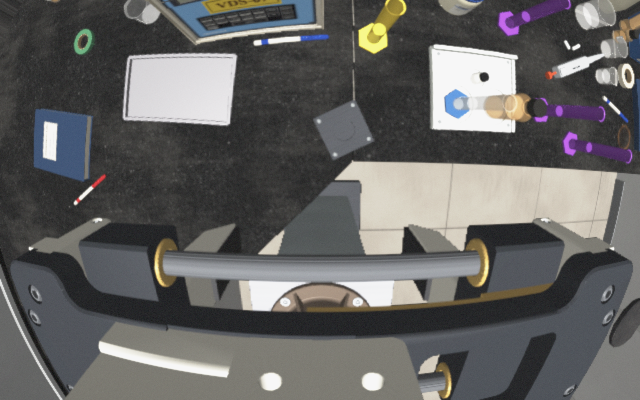

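```bash
python3 - <<'E'
from h import *
import pickle,cv2
o1,o2=[pickle.load(open(f"o{i}.pkl","rb")) for i in(1,2)]
w=cv2.cvtColor(cv2.imread("pics/w1.png"),cv2.COLOR_BGR2HSV)
def cen(mask,x,y,X,Y):
    m=mask[y:Y,x:X]; v,u=np.nonzero(m); return np.array([u.mean()+x,v.mean()+y]),len(u)
dark=w[...,2]<75; blue=(w[...,0]>100)&(w[...,0]<120)&(w[...,1]>130)
for n,m,b,z in[("vial",dark,(312,55,332,75),.054),("cap",dark,(340,75,372,105),.166),("foot",blue,(278,78,320,115),.015)]:
    c,k=cen(m,*b); print(n,c,k,wrist_at_z(c,z,o1))
print("stand",wrist_at_z((188,132),.011,o1),wrist_at_z((344,129),.011,o2))
for n,p in dict(bl=(127,55),br=(238,54),fr=(229,124),fl=(124,121)).items(): print(n,wrist_at_z(p,.015,o2))
for p in((270,39),(376,37),(376,125),(272,126)): print("caddy",wrist_at_z(p,.02,o1))
E
```

```text
vial [321.697   64.5909] 66 [ 0.5533 -0.3004  0.054 ]
cap [355.4282  90.651 ] 341 [ 0.5008 -0.3447  0.166 ]
foot [303.31   100.0369] 271 [ 0.4946 -0.2675  0.015 ]
stand [ 0.4435 -0.0414  0.011 ] [ 0.4424 -0.0414  0.011 ]
bl [0.6176 0.4005 0.015 ]
br [0.5864 0.1526 0.015 ]
fr [0.4553 0.1713 0.015 ]
fl [0.4783 0.4106 0.015 ]
caddy [ 0.6094 -0.2076  0.02  ]
caddy [ 0.6137 -0.3979  0.02  ]
caddy [ 0.4506 -0.3984  0.02  ]
caddy [ 0.4484 -0.2109  0.02  ]
```

```bash
cat >> h.py <<'E'
Q=quat(np.pi/2)
A=(.5317,.3393); B=(.5175,.2303); CYL=(.4985,-.261); BOT=(.4998,-.3455); VIAL=(.5527,-.3005); STAND=(.4425,-.042)
def rep(s):
    o=robot.observe(); print(s,round(o["clock"],2),o["tool_pos"],"w",round(o["gripper_width"],4),"f",round(o["gripper_force"],2),o["wrist_force"])
def pick(p,z,F,up,q=Q):
    robot.move_linear((*p,z),velocity=.12); robot.wait(.1); robot.grab(F); robot.wait(.2); rep("grab")
    robot.move_linear((*p,z+up),velocity=.12); robot.wait(.1); rep("lift")
def place(p,z,top):
    robot.move_linear((*p,z+.03),velocity=.15); robot.move_linear((*p,z),velocity=.05); robot.wait(.2); rep("down")
    robot.ungrasp(); robot.wait(.2); robot.move_linear((*p,top),velocity=.15); rep("released")
E
python3 - <<'E'
from h import *
robot.move_ptp((.42,-.2,.36),Q)
robot.move_linear((*CYL,.29),velocity=.25)
pick(CYL,.146,12,.11)
E
```

```text
grab 8.43 [ 0.4984 -0.261   0.1459] w 0.0261 f 11.98 [ 0.6716 -0.1548 -1.0287]
lift 9.59 [ 0.4981 -0.2608  0.2551] w 0.0265 f 11.98 [-0.1925 -0.5215 -1.4522]
```

```bash
python3 - <<'E'
from h import *
robot.move_linear((.47,0,.26),velocity=.22)
robot.move_linear((*A,.26),velocity=.22)
place(A,.144,.30)
robot.move_linear((.46,0,.34),velocity=.3)
robot.move_linear((*BOT,.29),velocity=.3)
import cv2
cv2.imwrite("pics/s1.png",robot.snapshot("scene")[...,::-1])
pick(BOT,.139,25,.10)
E
```

```text
down 14.32 [0.5317 0.3394 0.1442] w 0.0261 f 11.99 [-0.0773 -0.7385 -1.2337]
released 16.85 [0.5313 0.339  0.2989] w 0.0915 f 0.0 [ 0.5008 -0.2256 -0.7329]
grab 22.24 [ 0.4999 -0.3455  0.139 ] w 0.0294 f 25.0 [ 1.2456  0.0475 -1.2221]
lift 23.32 [ 0.4993 -0.3452  0.238 ] w 0.0293 f 25.0 [-0.3774  0.6002 -3.3957]
```

View pics/s1.png

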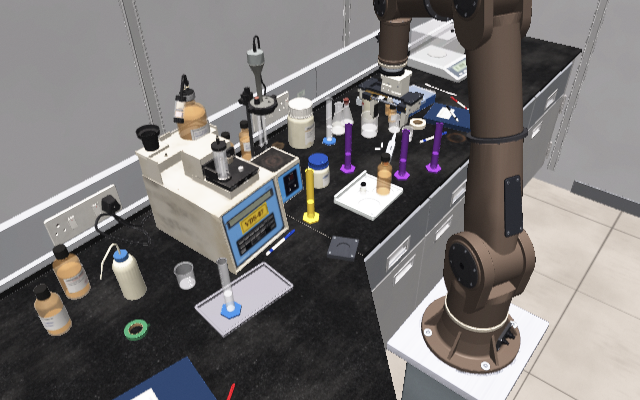

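The cylinder stands upright in the tray at (231,305), and the bottle is lifted. Next I place the bottle and then take the vial.

```bash
python3 - <<'E'
from h import *
import cv2
robot.move_linear((.46,0,.24),velocity=.2)
robot.move_linear((*B,.24),velocity=.2)
place(B,.137,.29)
robot.move_linear((.44,0,.34),velocity=.3)
robot.move_ptp((VIAL[0],VIAL[1],.20),quat(0))
robot.wait(.2); cv2.imwrite("pics/s2.png",robot.snapshot("scene")[...,::-1]); 
pick(VIAL,.030,6,.08)
cv2.imwrite("pics/w3.png",robot.snapshot("wrist")[...,::-1])
E
```

```text
down 28.13 [0.5176 0.2303 0.1372] w 0.0292 f 25.0 [ 0.575  -0.6353 -2.1191]
released 30.6 [0.517 0.23  0.289] w 0.0919 f 0.0 [-0.8485  0.5933 -0.0456]
grab 36.09 [ 0.5527 -0.3005  0.03  ] w 0.022 f 5.99 [ 0.7121  0.6366 -0.9951]
lift 37.01 [ 0.5521 -0.3001  0.1089] w 0.0225 f 5.99 [ 0.9337 -0.1124 -0.0333]
```

View pics/s2.png

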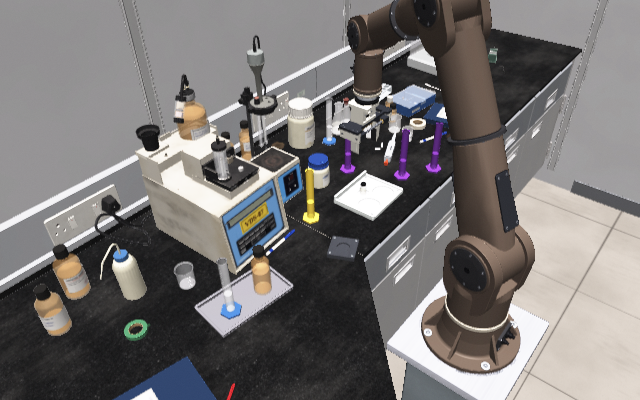

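View pics/w3.png

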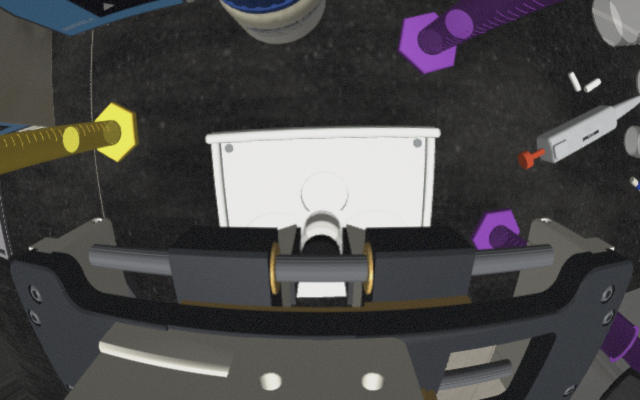

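The bottle (262,270) and cylinder (231,305) both stand in the tray, and the vial is held upright.

```bash
python3 - <<'E'
from h import *
import cv2
robot.move_linear((.45,-.25,.12),velocity=.2)
robot.move_linear((*STAND,.12),velocity=.2)
place(STAND,.032,.16); robot.wait(.2)
robot.move_linear((.42,-.04,.32),velocity=.3)
o=robot.observe();im=robot.snapshot("wrist"); s=robot.snapshot("scene")
cv2.imwrite("pics/w4.png",np.hstack([cv2.resize(s[190:310,180:420],(480,240)),cv2.resize(im[20:220,200:440],(288,240))])[...,::-1])
E
```

```text
down 40.46 [ 0.4427 -0.042   0.0322] w 0.0224 f 5.99 [-0.1468  0.4753 -0.2404]
released 42.84 [ 0.4419 -0.042   0.1593] w 0.092 f 0.0 [ 0.0177 -0.3551 -0.2592]
```

View pics/w4.png

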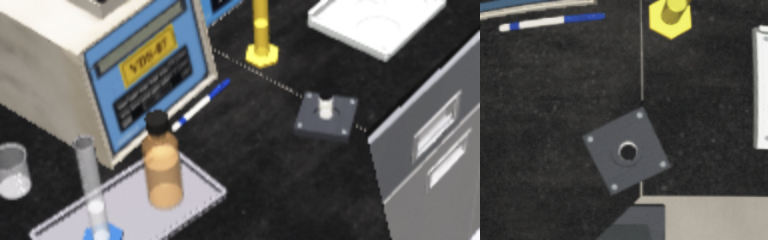

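The vial stands in the recess with its cap centred at (628,152) in the composite. Next the bottle goes back.

```bash
python3 - <<'E'
from h import *
import cv2
o=robot.observe(); print("vial",wrist_at_z((323.3,146.7),.055,o),"stand",STAND)
robot.move_ptp((.44,.08,.32),Q)
robot.move_linear((*B,.29),velocity=.25)
pick(B,.137,25,.10)
robot.move_linear((.46,0,.24),velocity=.2)
robot.move_linear((*BOT,.24),velocity=.2)
place(BOT,.140,.30)
robot.move_linear((.46,0,.34),velocity=.3)
robot.move_linear((*A,.30),velocity=.3)
pick(A,.144,12,.11)
robot.move_linear((.46,0,.26),velocity=.2)
robot.move_linear((*CYL,.26),velocity=.2)
place(CYL,.147,.30)
robot.move_linear((.40,-.2,.40),velocity=.3); robot.wait(.3)
im=robot.snapshot("wrist"); s=robot.snapshot("scene"); t=robot.snapshot("top")
cv2.imwrite("pics/f.png",np.vstack([s[100:340,160:460],t[130:270,150:450]])[...,::-1]);rep("end")
E
```

```text
vial [ 0.4435 -0.0423  0.055 ] stand (0.4425, -0.042)
grab 48.57 [0.5176 0.2303 0.137 ] w 0.0294 f 25.0 [ 1.3847 -0.0682 -0.2124]
lift 49.65 [0.517 0.23  0.236] w 0.0292 f 25.0 [ 0.0901  0.4136 -1.8951]
down 54.44 [ 0.4997 -0.3455  0.14  ] w 0.0294 f 25.0 [-0.1127  0.5579  1.4615]
released 56.96 [ 0.4994 -0.3452  0.299 ] w 0.0918 f 0.0 [ 0.208   0.072  -0.0896]
grab 62.38 [0.5317 0.3393 0.144 ] w 0.0267 f 11.99 [-0.1027 -0.2252 -1.6182]
lift 63.54 [0.5313 0.339  0.253 ] w 0.0259 f 11.99 [ 0.168   0.6686 -0.8933]
down 68.54 [ 0.4984 -0.261   0.1469] w 0.0267 f 12.0 [-0.3753 -0.043  -0.705 ]
released 71.04 [ 0.498  -0.2608  0.299 ] w 0.0917 f 0.0 [ 0.0313 -0.6718 -0.6711]
end 72.15 [ 0.4001 -0.2001  0.3995] w 0.0921 f 0.0 [ 0.5724 -0.1035  0.1033]
```

View pics/f.png

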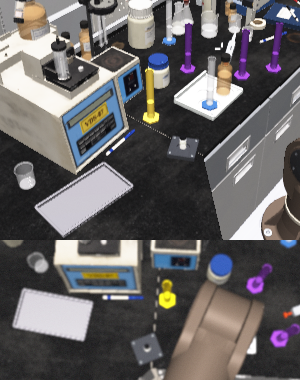

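The bottle (224,75) and cylinder (210,90) are back in the caddy and the vial is at (183,145) on the stand. I'll compare with the first picture numerically, then hand in.

```bash
python3 - <<'E'
from h import *
import cv2
a=cv2.imread("pics/scene0.png"); b=robot.snapshot("scene")[...,::-1]
def c(im,lo,hi,x,y,X,Y):
    m=cv2.inRange(cv2.cvtColor(im,cv2.COLOR_BGR2HSV),lo,hi)[y:Y,x:X]; v,u=np.nonzero(m); return u.mean()+x,v.mean()+y,len(u)
for lo,hi in(((100,120,80),(125,255,255)),((8,60,80),(22,255,255))): print([c(i,lo,hi,352,150,396,215) for i in(a,b)])
robot.job_done(); rep("done")
E
```

```text
[(np.float64(368.79545454545456), np.float64(205.11363636363637), 88), (np.float64(368.8735632183908), np.float64(205.33333333333334), 87)]
[(np.float64(383.6546275395034), np.float64(177.65011286681715), 443), (np.float64(383.8497757847534), np.float64(177.8071748878924), 446)]
the job is handed in; nothing more can be done
the job is handed in; nothing more can be done
```

I handed the job in at about 72 s of the 128 s limit: the vial stands in the sample stand's recess, and the bottle and cylinder are upright in their own wells, within about 0.3 px of their first positions in the scene picture; I did not see the judge's verdict.

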